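# Third hand at the lock jig: press the deadbolt against the sprung stop

## Robot

A 6-joint arm with a two-finger parallel gripper is mounted at the origin on the work surface. World frame = base frame: x ahead of the robot, y to its left, z up, the work surface at z = 0. Lengths are in m, angles in rad, forces in N, time in s.
With the tool pointing down it reaches from about 0.35 to 0.875 m from the base axis. Payload 15.5 kg.
Tool frame: the origin (TCP) lies between the finger pads; the fingertips stand 19 mm ahead of it and the grasp point (between the pads) is the TCP; z points along the fingers, y is the direction in which the jaws open and shut (so a half turn about z gives the same grasp; the last joint's range is limited). The gripper opens to 85 mm and grips with 20 to 120 N. Pads are 22 mm wide; open, the fingers measure 114 mm over their backs; the gripper's body (76 mm by 85 mm) begins 54 mm behind the grasp point. The pads swing forward as they close: fully open they stand 13 mm farther back than shut.
Start: joints at [1.133, 0.494, 1.345, -0, 1.302, -0.096], TCP at [0.209, 0.589, 0.25] pointing down, gripper open.
Joint ranges: [-2.91, 2.91], [-0.82, 2.16], [0.22, 2.67], [-1.22, 4.37], [0.12, 2.79], [-3.08, 3.08]. Speed limits (rad/s): [1.89, 1.89, 2.57, 3.01, 3.01, 3.01].

## Interface

Orientations are given as a unit quaternion [w, x, y, z].
In Python, from bench import sensors, snapshot, close_job gives the robot as it stands.
- The arm moves only by the tool step_arm, never from a script. Its argument "motion" is a list that holds one entry, the list of rows, each a list of 7 numbers: the opening, from 0 (shut) to 1 (fully open), then the shift along the tool's x, y, z each as a share of 5 cm, from -1 to 1, then the turn, a rotation vector about the tool's x, y, z each as a share of 0.1 rad, from -1 to 1. In form: [[[fingers, tx, ty, tz, wx, wy, wz], ...]]. A call has 1 to 20 rows; each row shifts and turns the commanded pose from where the row before left it, along the tool's axes as they then stand; what a row does not reach is not made up. A row lasts 1/8 s, in which the tool goes at most 62.5 mm and 10.7 degrees, less where a joint would pass 70% of its speed; a pose out of reach is approached as far as the arm can. A call with a number of a shift or a turn outside -1 to 1 is refused whole. A call with a gripper value outside its range is refused whole. The fingers move at their own pace and stop on an object; "grip_force" is the grip in N (left out, the last holds). Time passes only in rows, so rows that do not move let the fingers close. It gives the time, the measured TCP pose, the force and the opening at its end, in the units of the state.
- sensors.state(): the state, without advancing time (a new reading comes with each control period).
- snapshot(name): name is "scene" or "top" or "wrist"; returns a dict with "pixels" (400x640x3 uint8, red, green, blue), "vfov" (degrees; the focal length in pixels is half the picture's height over the tangent of half this angle, whatever the lens; pixels are square), "cx", "cy" (the principal point, pixels), "position" and "orientation" of the camera in the world. Camera axes: x right, y up, looking along -z (the intrinsics and any distortion apply to the point x, -y, -z); pixel columns grow to the right and rows downward; lengths in m; the calibration is good to about 2 mm. A picture is of the moment at which its call begins. There is no depth.
- close_job(): hands the job in, once; it reports no verdict.
The state is a dict: "clock": time; "joint_positions": joint angles; "dq": joint speeds; "joint_efforts": joint torques, N m; "eef_pos": TCP position; "orientation": TCP orientation; "contact_force": force on the tool from outside, world axes, zero at the start; "torque": the same for the moment, N m; "gripper_width": finger opening in m.
Only numpy, scipy, OpenCV 4.12 (cv2) and the standard library are available. Lean on these libraries where they do the work, as an engineer would, in place of code of your own. Each camera call takes 0.05 s, during which the arm holds its last target. There are 200 camera calls.

## Task

Pick up the deadbolt from the counter, lay it flat on the base plate of the clamping jig and slide it bolt-first along the channel, under the bridge, until the bolt meets the sprung stop. Press it against the stop with a steady push of about 10 N, never ramming the stop, and finish while still holding it pressed there, so that the locksmith can tighten the clamp screws. Leave the key display, the glass paperweight and the brass lock cylinder where they are.

Things in the scene. Friction and masses are not known exactly. Their poses are not given: they have to be found in the camera images.
- deadbolt: Loose gunmetal deadbolt, 0.28 to 0.52 kg, lying flat: case 110 long (x) x 36 wide (y) x 26 high; steel bolt 25 long, 24 wide, 18 high out of its front (+x) end, 13 above the underside. Origin: centre of the case's underside; x towards the bolt, z up. Case x = -55 to 55, bolt's nose at x = 80. Grip across the width near the rear (x about -30): the front of the case goes between the rails.
- jig: Clamping jig fixed to the counter. Origin on the counter surface; x is the way in, from the open rear end to the stop; z up. Base plate 260 x 100 x 8, spanning x = -100 to 160, top at z = 8, open behind x = 17. Bolt just touching the stop: deadbolt origin at jig x = 5.
- mouth (a point): Channel mouth: on the plate's top, midway between the rails, at jig x = 30, z = 8. Two steel rails 41 apart (case 36), 14 thick, up to z = 39, run from here to x = 130; flared lead-ins start at x = 17, opening to 56 apart at most. Bridge across the rails at jig x = 35 to 70: underside z = 39 (5 over the case), top z = 51; heads of its two clamp screws reach z = 58.
- stop: Sprung stop at the end of the channel: a dark steel block 12 thick, 34 wide, 22 high. Origin: centre of its front face, which the bolt meets; at rest at jig x = 85, z = 21. It slides along the jig's +x as it is pressed and pushes back with 1 N per mm of travel from nothing at rest (10 N at 10 mm), and comes up solid at 25 mm.
- paperweight: Bystander: loose green glass dome, 66 across, 36 high; origin at the centre of its underside.
- cylinder: Bystander: loose brass lock cylinder standing upright, 40 across its rim, 33 high; origin at the centre of its underside.
- display_rim (a point): Bystander: point on the rim of the small chrome turntable key display (96 across, 151 high, turns freely on its bearing), 44 from its axis.

How it is judged:
By the outcome, as a careful person would: the job done as asked, in the order asked, and still so for the second after the job is handed in, while the arm keeps its last pose, push and grip.
It also fails if it takes over 43 s, if anything falls off the work surface, if the arm or the gripper's body presses on something with over 40 N, if the wrist force passes 120 N, or if a joint passes its speed limit or range.

## Working session

There is one attempt and no reset: what is moved stays moved. The work goes in short steps, Python scripts to look and compute and a tool call to move; the robot and the scene stay as the last step left them, time stands still between calls to the robot, and variables do not carry over. Pictures are saved under pics/ and viewed, about 8 in all and at most 12, crops included, and the job is handed in when it is done.

Besides the shell and the picture viewer there is one more tool, called after "Emit:" as a command line: name --argument value ..., lists and objects as JSON in quotes. step_arm: Moves the arm, as the interface text tells. Shift numbers are shares of 5 cm and turn numbers shares of 0.1 rad, none past 1 either way. Its arguments: {"type":"object","properties":{"motion":{"type":"array"},"grip_force":{"type":"number"}},"required":["motion"]}

```bash
ls && mkdir -p pics && python3 - <<'E'
from bench import sensors, snapshot
import cv2,numpy as np
s=sensors.state()
print({k:np.round(v,4).tolist() for k,v in s.items()})
for n in ["scene","top","wrist"]:
    p=snapshot(n)
    cv2.imwrite(f"pics/{n}0.png",p["pixels"][:,:,::-1])
    print(n,{k:v for k,v in p.items() if k!="pixels"})
a=[cv2.imread(f"pics/{n}0.png") for n in ["scene","top","wrist"]]
E
```

```text
pics
{'clock': 0.0, 'joint_positions': [1.1335, 0.4942, 1.3462, -0.0, 1.3025, -0.0955], 'dq': [-0.0001, 0.0007, 0.0024, 0.0027, -0.0008, -0.0004], 'joint_efforts': [0.002, -88.2144, -38.3876, 0.0001, 0.0096, -0.0], 'eef_pos': [0.2093, 0.5885, 0.2497], 'orientation': [-0.0002, 0.1701, 0.9854, -0.0006], 'contact_force': [0.1301, -1.0637, 0.1962], 'torque': [0.0009, -0.0019, -0.0062], 'gripper_width': 0.0858}
scene {'vfov': 49.920742070171045, 'cx': 326.3812578685792, 'cy': 205.7473822544598, 'position': array([ 0.98719188, -0.37734002,  0.49308404]), 'orientation': array([0.8405039 , 0.38073345, 0.15966675, 0.35085861])}
top {'vfov': 54.68085263220181, 'cx': 327.2379952739741, 'cy': 199.4444786613544, 'position': array([0.56920338, 0.02077656, 0.73337852]), 'orientation': array([ 0.71719578,  0.02732305, -0.05177746, -0.69440821])}
wrist {'vfov': 63.23251855054687, 'cx': 319.9393291820012, 'cy': 204.46030723293177, 'position': array([0.13417418, 0.61696389, 0.37360147]), 'orientation': array([ 0.80629389, -0.13114743, -0.09129296,  0.5695227 ])}
```

View pics/top0.png

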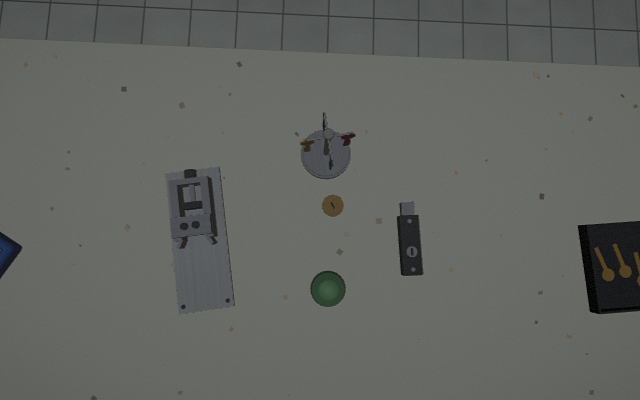

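View pics/scene0.png

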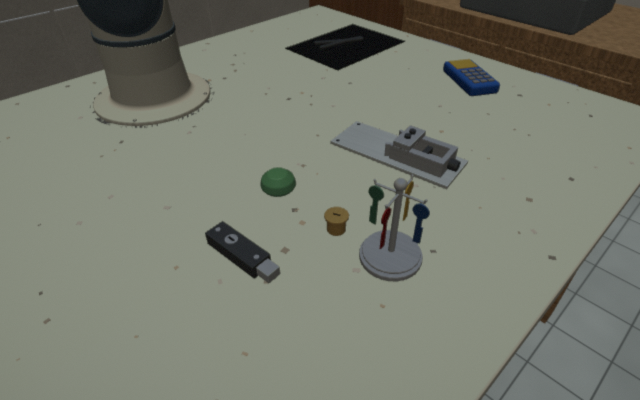

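The top view shows the deadbolt at about (410,240) with its bolt up in the picture. The jig is at (200,240) with its stop at (190,173), the paperweight at (328,289), the cylinder at (333,205) and the display at (326,152). The scene view agrees, and shows the way between the deadbolt and the jig is partly blocked by the bystanders.

```bash
cat > h.py <<'E'
import numpy as np, cv2
from scipy.spatial.transform import Rotation as R
from bench import sensors, snapshot
def rot(q): return R.from_quat(np.r_[q[1:],q[0]])
def f(p): return 200/np.tan(np.radians(p["vfov"])/2)
def ray(p,uv,z):
    uv=np.atleast_2d(np.asarray(uv,float)); F=f(p)
    d=np.c_[(uv[:,0]-p["cx"])/F,-(uv[:,1]-p["cy"])/F,-np.ones(len(uv))]
    d=rot(p["orientation"]).apply(d); o=p["position"]
    return o+d*((z-o[2])/d[:,2])[:,None]
def proj(p,X):
    c=rot(p["orientation"]).inv().apply(np.atleast_2d(X)-p["position"])
    return np.c_[p["cx"]-f(p)*c[:,0]/c[:,2],p["cy"]+f(p)*c[:,1]/c[:,2]]
def shot(n,name,scale=1):
    p=snapshot(n); cv2.imwrite(f"pics/{name}.png",p["pixels"][:,:,::-1]); return p
E
python3 - <<'E'
from h import *
p=shot("top","top1")
im=p["pixels"].astype(int); g=im.sum(2)/3
# dark case
m=((g<60)).astype(np.uint8); m[:, :380]=0; m[:,440:]=0; m[:190]=0; m[290:]=0
c=max(cv2.findContours(m,cv2.RETR_EXTERNAL,cv2.CHAIN_APPROX_NONE)[0],key=cv2.contourArea)
r=cv2.minAreaRect(c); print("case",r)
b=cv2.boxPoints(r); print(b)
for z in (0.,.026): print(z,ray(p,b,z).round(4).tolist())
# plate
for nm,uv,z in [("plate corners TL TR BR BL",[(166,173),(220,167),(234,305),(180,313)],.008),("bystanders pw",[(328,289)],.018),("cyl",[(333,205)],.033),("disp",[(326,154)],.01),("bolt",[(401,203),(414,203)],.022)]:
    X=ray(p,uv,z); print(nm,X.round(4).tolist())
    if len(X)==4: print(np.linalg.norm(X-np.roll(X,1,0),axis=1))
crop=np.hstack([cv2.resize(p["pixels"][150:330,150:250],None,fx=3,fy=3,interpolation=cv2.INTER_CUBIC),cv2.resize(p["pixels"][150:330,360:460],None,fx=3,fy=3,interpolation=cv2.INTER_CUBIC)])
cv2.imwrite("pics/crop1.png",np.clip(crop[:,:,::-1].astype(int)*2,0,255).astype(np.uint8))
E
```

```text
case ((408.6938171386719, 238.787353515625), (72.7210922241211, 21.77435302734375), 85.48600769042969)
[[394.97876 203.39644]
 [416.68555 201.68275]
 [422.40887 274.17828]
 [400.7021  275.89197]]
0.0 [[0.6489, -0.1336, 0.0], [0.6536, -0.1756, 0.0], [0.5165, -0.1871, 0.0], [0.5122, -0.1459, 0.0]]
0.026 [[0.6461, -0.1282, 0.026], [0.6507, -0.1687, 0.026], [0.5184, -0.1797, 0.026], [0.5142, -0.14, 0.026]]
plate corners TL TR BR BL [[0.6906, 0.3006, 0.008], [0.7058, 0.2011, 0.008], [0.4525, 0.1604, 0.008], [0.436, 0.2563, 0.008]]
[0.2584288  0.10061914 0.25654712 0.09721712]
bystanders pw [[0.4866, -0.0091, 0.018]]
cyl [[0.6385, -0.0131, 0.033]]
disp [[0.7381, 0.0019, 0.01]]
bolt [[0.6476, -0.1403, 0.022], [0.6485, -0.1647, 0.022]]
```

View pics/crop1.png

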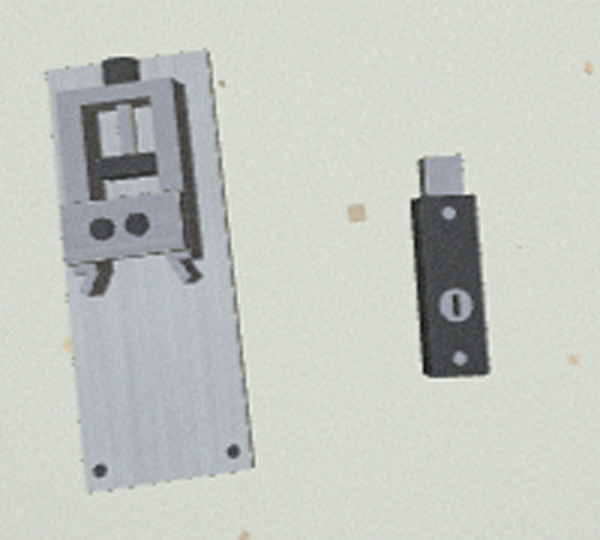

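The crop shows the case screws at about (409.7,221) and (413.3,269.3) in the top picture, the keyhole at (412,251.7), and the jig's bridge, flares and stop block. Next I'll get a rough deadbolt pose and the wrist camera's mounting offset.

```bash
python3 - <<'E'
from h import *
p=snapshot("top"); X=ray(p,[(409.7,221),(413.3,269.3),(418.0,215),(423.3,275)],.026)[:,:2]
print(X.round(4).tolist()); 
for a,b in((0,1),(2,3)):
    d=X[a]-X[b]; print(np.degrees(np.arctan2(d[1],d[0])),np.linalg.norm(d))
s=sensors.state(); T=rot(s["orientation"]); w=snapshot("wrist")
print("cam in tool",T.inv().apply(w["position"]-s["eef_pos"]), (T.inv()*rot(w["orientation"])).as_matrix().round(3).tolist())
M=T.as_matrix(); print("tool",M.round(4).tolist())
mid=X[:2].mean(0); print("mid",mid, "tool-frame shift to mid-ish above z=.2:",T.inv().apply(np.r_[mid-[.03,.002],.2]-s["eef_pos"])/.05)
E
```

```text
[[0.6144, -0.1558], [0.5267, -0.163], [0.626, -0.1712], [0.517, -0.1814]]
4.6685977035713355 0.08798167490086367
5.320323396681856 0.10947133415989431
cam in tool [ 0.08036981  0.00141067 -0.12383359] [[0.001, 0.949, 0.316], [1.0, -0.001, 0.001], [0.001, 0.316, -0.949]]
tool [[-0.9422, 0.3352, -0.0002], [0.3352, 0.9422, -0.0005], [0.0, -0.0006, -1.0]]
mid [ 0.57052508 -0.15940525] tool-frame shift to mid-ish above z=.2: [-11.26743081 -11.91441002   1.00637615]
```

Emit:
step_arm --motion '[[[1, -0.66, -0.7, 0.06, 0, 0, 0], [1, -0.66, -0.7, 0.06, 0, 0, 0], [1, -0.66, -0.7, 0.06, 0, 0, 0], [1, -0.66, -0.7, 0.06, 0, 0, 0], [1, -0.66, -0.7, 0.06, 0, 0, 0], [1, -0.66, -0.7, 0.06, 0, 0, 0], [1, -0.66, -0.7, 0.06, 0, 0, 0], [1, -0.66, -0.7, 0.06, 0, 0, 0], [1, -0.66, -0.7, 0.06, 0, 0, 0], [1, -0.66, -0.7, 0.06, 0, 0, 0], [1, -0.66, -0.7, 0.06, 0, 0, 0], [1, -0.66, -0.7, 0.06, 0, 0, 0], [1, -0.66, -0.7, 0.06, 0, 0, 0], [1, -0.66, -0.7, 0.06, 0, 0, 0], [1, -0.66, -0.7, 0.06, 0, 0, 0], [1, -0.66, -0.7, 0.06, 0, 0, 0], [1, -0.66, -0.7, 0.06, 0, 0, 0], [1, 0, 0, 0, 0, 0, -0.85], [1, 0, 0, 0, 0, 0, -0.85], [1, 0, 0, 0, 0, 0, -0.85]]]'

```text
clock: 2.8
eef_pos: [0.5386, -0.1599, 0.1992]
orientation: [-0.0, 0.042, 0.999, 0.0]
contact_force: [0.1, -0.0, -0.3]
gripper_width: 0.0852
```

Emit:
step_arm --motion '[[[1, 0, 0, 0, 0, 0, -0.85], [1, 0, 0, 0, 0, 0, -0.85], [1, 0, 0, 0, 0, 0, 0], [1, 0, 0, 0, 0, 0, 0]]]'

```text
clock: 3.3
eef_pos: [0.5386, -0.1598, 0.1993]
orientation: [-0.0, -0.041, 0.999, -0.0]
contact_force: [0.9, 0.2, -0.6]
gripper_width: 0.0854
```

```bash
python3 - <<'E'
from h import *
w=shot("wrist","w1"); s=sensors.state(); M=rot(s["orientation"]).as_matrix()
print(s["clock"],s["eef_pos"],M.round(4).tolist(),s["contact_force"])
E
```

```text
3.35 [ 0.53859289 -0.159809    0.19929326] [[-0.9967, -0.0814, 0.0], [-0.0814, 0.9967, -0.0], [-0.0, -0.0, -1.0]] [-0.48703568  0.90473777 -0.03034593]
```

View pics/w1.png

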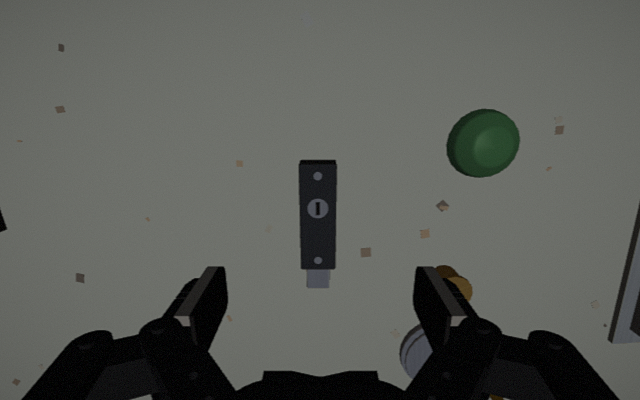

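The wrist picture shows the case at rows 160–268 and columns 299–337, with its screws at about (318,176) and (318,260) and the bolt below at (318,278). I'll fit the edges.

```bash
python3 - <<'E'
from h import *
w=snapshot("wrist"); s=sensors.state(); g=w["pixels"].astype(float).mean(2)
print(g[220,285:350].round().astype(int).tolist()); 
sub=g[164:264,280:356]; L=[];Rr=[]
for v in range(168,264,4):
    r=g[v]; th=65 if False else (r[288]+np.median(r[302:310]))/2
    i=next(k for k in range(290,310) if r[k]<th); L.append((i-1+(r[i-1]-th)/(r[i-1]-r[i])+0,v))
    j=next(k for k in range(346,328,-1) if r[k]<th); Rr.append((j+1-(r[j+1]-th)/(r[j+1]-r[j]),v))
for nm,P in(("L",L),("R",Rr)):
    X=ray(w,P,.026)[:,:2]; k=np.polyfit(X[:,0],X[:,1],1); print(nm,np.degrees(np.arctan(k[0])),np.polyval(k,.54),np.polyval(k,.57),np.std(X[:,1]-np.polyval(k,X[:,0])))
print("centre col",g[150:300,308].round().astype(int).tolist())
print(proj(w,[s["eef_pos"]]),ray(w,[(318,176),(318,260),(318,268),(318,164),(318,287.5)],.026))
E
```

```text
[110, 110, 112, 109, 109, 112, 111, 111, 111, 110, 114, 112, 111, 113, 83, 40, 26, 29, 25, 27, 33, 27, 25, 28, 29, 25, 26, 27, 28, 30, 29, 28, 22, 28, 29, 24, 31, 27, 28, 26, 31, 30, 28, 27, 24, 28, 28, 28, 27, 24, 44, 93, 113, 113, 110, 112, 109, 111, 109, 113, 112, 113, 107, 111, 112]
L 4.803383215704957 -0.17924946536609182 -0.1767285110334533 0.00011031898012037272
R 4.726210086524218 -0.1434991768953336 -0.14101891107105446 0.0001162153681668493
centre col [111, 110, 111, 111, 110, 112, 109, 113, 113, 87, 27, 10, 10, 10, 20, 29, 26, 25, 27, 23, 31, 28, 30, 27, 25, 29, 26, 24, 22, 26, 28, 23, 25, 30, 28, 26, 30, 32, 29, 26, 28, 28, 27, 24, 32, 27, 30, 25, 29, 30, 26, 22, 29, 39, 57, 71, 79, 80, 81, 78, 74, 74, 68, 46, 24, 25, 27, 27, 28, 26, 28, 28, 29, 28, 27, 27, 25, 24, 27, 30, 24, 27, 28, 27, 30, 29, 26, 25, 31, 25, 31, 22, 23, 27, 25, 30, 27, 26, 26, 31, 30, 28, 24, 26, 26, 29, 26, 26, 27, 27, 25, 26, 27, 30, 31, 29, 23, 28, 27, 53, 83, 83, 80, 80, 80, 79, 81, 79, 77, 80, 79, 79, 79, 80, 78, 77, 78, 81, 98, 109, 110, 111, 109, 110, 110, 108, 109, 108, 111, 111]
[[317.81919075 288.12495021]] [[ 0.52945481 -0.16161394  0.026     ]
 [ 0.61703552 -0.15456982  0.026     ]
 [ 0.62621516 -0.1538315   0.026     ]
 [ 0.51812195 -0.16252545  0.026     ]
 [ 0.64927765 -0.15197658  0.026     ]]
```

Emit:
step_arm --motion '[[[1, -0.06, -0.04, 0.8, 0, 0, 0], [1, 0, 0, 0.8, 0, 0, 0], [1, 0, 0, 0.8, 0, 0, 0], [1, 0, 0, 0.5, 0, 0, 0], [1, 0, 0, 0.4, 0, 0, 0], [1, 0, 0, 0.2, 0, 0, 0], [1, 0, 0, 0, 0, 0, 0], [1, 0, 0, 0, 0, 0, 0]]]' --grip_force 80

```text
clock: 4.4
eef_pos: [0.5422, -0.1617, 0.025]
orientation: [0.0, -0.041, 0.999, -0.0]
contact_force: [-0.9, -0.1, 0.4]
gripper_width: 0.085
```

Emit:
step_arm --motion '[[[0.5, 0, 0, 0, 0, 0, 0], [0.4, 0, 0, 0, 0, 0, 0], [0, 0, 0, 0, 0, 0, 0], [0, 0, 0, 0, 0, 0, 0], [0, 0, 0, 0, 0, 0, 0], [0, 0, 0, 0, 0, 0, 0]]]'

```text
clock: 5.15
eef_pos: [0.5419, -0.1616, 0.0249]
orientation: [0.0, -0.042, 0.999, -0.0]
contact_force: [-2.2, 0.3, 10.3]
gripper_width: 0.0345
```

Emit:
step_arm --motion '[[[0, 0, 0, -0.2, 0, 0, 0], [0, 0, 0, -0.6, 0, 0, 0], [0, 0, 0, -0.8, 0, 0, 0], [0, 0, 0, -0.8, 0, 0, 0], [0, 0, 0, -0.3, 0, 0, 0], [0, 0, 0, 0, 0, 0, 0]]]'

```text
clock: 5.9
eef_pos: [0.5419, -0.1615, 0.1595]
orientation: [0.0, -0.042, 0.999, -0.0]
contact_force: [0.0, -0.9, -4.6]
gripper_width: 0.0341
```

```bash
python3 - <<'E'
from h import *
w=shot("wrist","w2"); s=sensors.state(); print(s["eef_pos"],s["contact_force"],s["torque"],s["gripper_width"])
p=snapshot("top"); cv2.imwrite("pics/top2.png",p["pixels"][:,:,::-1])
a=cv2.resize(p["pixels"][160:320,155:245],None,fx=3.75,fy=3.75,interpolation=cv2.INTER_CUBIC)
b=w["pixels"][140:400,150:490]; b=cv2.copyMakeBorder(b,0,a.shape[0]-b.shape[0],0,0,cv2.BORDER_CONSTANT)
cv2.imwrite("pics/c2.png",np.clip(np.hstack([a,b])[:,:,::-1].astype(int)*2,0,255).astype(np.uint8))
E
```

```text
[ 0.54132555 -0.16133197  0.15847672] [-0.12648007 -0.22108214 -4.88278004] [ 0.00168708  0.21013361 -0.04378749] 0.03438671095222468
```

View pics/c2.png

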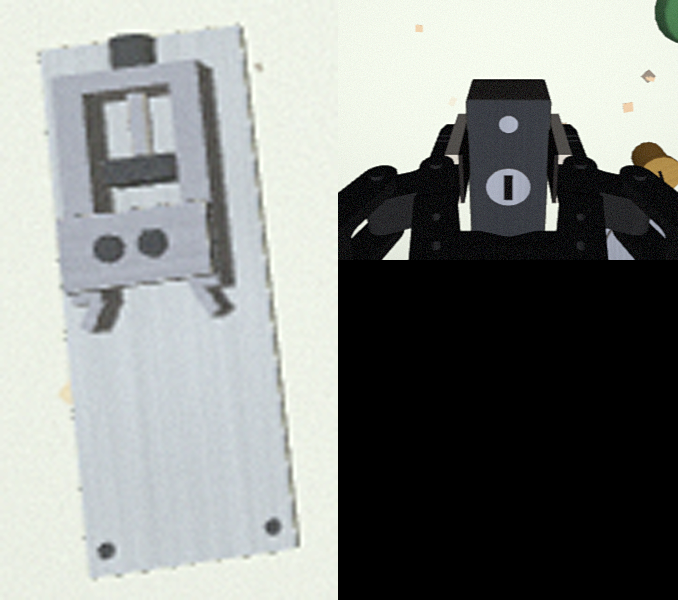

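The wrist crop shows the case held squarely between the pads, with its rear end up in the picture. The enlarged jig in the same picture shows the plate corners at crop (40,50), (241,25), (299,546) and (92,578), plus the rails, flares, stop and clamp screws. Next I'll fit the jig's edges to sub-pixel accuracy.

```bash
cat > jig.py <<'E'
from h import *
p=snapshot("top"); im=np.mean([snapshot("top")["pixels"].astype(float) for _ in range(3)]+[p["pixels"]],axis=0)
g=cv2.GaussianBlur(im.mean(2),(0,0),.7); rb=cv2.GaussianBlur(im[:,:,0]-im[:,:,2],(0,0),.7)
def c2p(x,y): return np.array([155+(x+.5)/3.75-.5,160+(y+.5)/3.75-.5])
def edge(A,a,b,z,name,img,axis=0,w=3,n=30):
    a,b=c2p(*a),c2p(*b); P=[]
    for t in np.linspace(.08,.92,n):
        c=a+(b-a)*t; k=np.arange(-w,w+.01,.25)
        q=np.array([c+(np.array([1,0]) if axis==0 else np.array([0,1]))*x for x in k],np.float32)
        v=cv2.remap(img.astype(np.float32),q[:,0].reshape(1,-1),q[:,1].reshape(1,-1),cv2.INTER_LINEAR)[0]
        d=np.gradient(v); d=d if A>0 else -d; i=d.argmax()
        P.append(q[i])
    P=np.array(P); X=ray(p,P,z)[:,:2]
    u,s0=0,0
    for _ in range(3):
        vx,vy,x0,y0=cv2.fitLine(X.astype(np.float32),cv2.DIST_HUBER,0,.0005,.001).ravel()
        nrm=np.array([-vy,vx]); r=(X-[x0,y0])@nrm; X=X[abs(r)<max(2*np.median(abs(r)),.0005)]
    if (vx<0 and axis==0): vx,vy=-vx,-vy
    print(name,"hd %.2f"%np.degrees(np.arctan2(vy,vx)),"pt",np.round([x0,y0],4),"rms %.2fmm n%d"%(r.std()*1e3,len(X)))
    return np.array([x0,y0]),np.array([vx,vy])
L=edge(-1,(40,55),(92,578),.008,"plateL",rb)
R0=edge(1,(243,28),(299,546),.008,"plateR",rb)
B=edge(1,(92,578),(299,546),.008,"plateRear",rb,1)
F=edge(-1,(40,50),(105,42),.008,"plateFront",rb,1)
E1=edge(-1,(55,78),(62,200),.039,"railLout",g)
E2=edge(-1,(83,98),(91,200),.039,"railLin",g)
E3=edge(1,(171,90),(180,195),.039,"railRin?",g)
E4=edge(-1,(198,65),(207,190),.039,"railRout",g)
E
python3 jig.py
```

```text
plateL hd 9.36 pt [0.575  0.2826] rms 0.40mm n15
plateR hd 9.58 pt [0.5784 0.1828] rms 0.42mm n21
plateRear hd -81.02 pt [0.4428 0.2117] rms 0.33mm n19
plateFront hd -82.73 pt [0.6938 0.2815] rms 0.26mm n18
railLout hd 4.32 pt [0.6412 0.2808] rms 0.22mm n13
railLin hd 9.96 pt [0.6406 0.2649] rms 0.44mm n28
railRin? hd 16.41 pt [0.643  0.2248] rms 0.67mm n18
railRout hd 9.37 pt [0.6491 0.2103] rms 0.52mm n27
```

Emit:
step_arm --motion '[[[0, 0.1, 0.45, 0, 0, 0, 0], [0, 0.2, 0.8, 0, 0, 0, 0], [0, 0.2, 0.8, 0, 0, 0, 0], [0, 0.12, 0.64, 0, 0, 0, 0], [0, -0.2, 0.7, 0, 0, 0, 0], [0, -0.24, 0.7, 0, 0, 0, 0], [0, -0.2, 0.6, 0, 0, 0, 0], [0, -0.2, 0.42, 0, 0, 0, 0], [0, 0, 0, 0, 0, 0, -0.41], [0, 0, 0, 0, 0, 0, -0.4], [0, 0, 0, 0, 0, 0, 0], [0, 0, 0, 0, 0, 0, 0]]]'

```text
clock: 7.7
eef_pos: [0.5311, 0.0943, 0.1591]
orientation: [-0.0, -0.082, 0.997, 0.0]
contact_force: [-0.3, -0.2, -3.7]
gripper_width: 0.0345
```

```bash
python3 - <<'E'
from h import *
w=shot("wrist","w3"); s=sensors.state(); M=rot(s["orientation"]).as_matrix()
print(s["clock"],s["eef_pos"],M.round(4).tolist(),s["contact_force"])
cv2.imwrite("pics/w3b.png",np.clip(w["pixels"][:,:,::-1].astype(int)*2,0,255).astype(np.uint8))
E
```

```text
7.75 [0.53121489 0.09418107 0.15919551] [[-0.9867, -0.1628, -0.0003], [-0.1628, 0.9867, 0.0], [0.0003, 0.0001, -1.0]] [-0.4714952  -0.62459095 -3.91672685]
```

View pics/w3b.png

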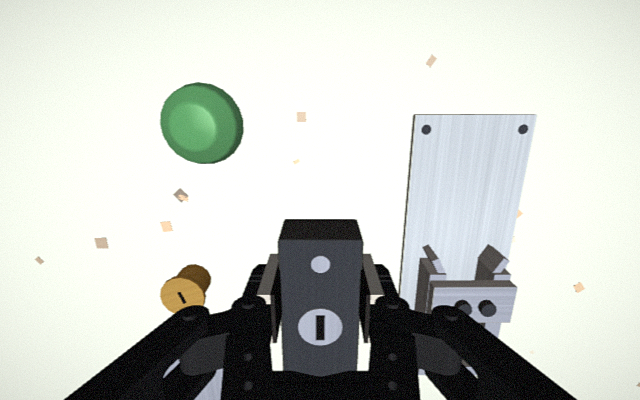

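The wrist picture shows the plate's rear corners at (414,115) and (536,114), its side edges running down to (401,270) and (515,270), and the screw heads at (463,308) and (488,308). The held case's rear top edge is at row 240, columns 279–362.

```bash
cat > jig2.py <<'E'
from h import *
s=sensors.state(); T=rot(s["orientation"])
w=snapshot("wrist"); im=np.mean([snapshot("wrist")["pixels"].astype(float) for _ in range(3)]+[w["pixels"]],axis=0)
g=cv2.GaussianBlur(im.mean(2),(0,0),.7); rb=cv2.GaussianBlur(im[:,:,0]-im[:,:,2],(0,0),1)
def edge(A,a,b,z,name,img,axis=0,wd=4,n=40):
    a,b=np.array(a,float),np.array(b,float); P=[]
    e=np.array([1,0]) if axis==0 else np.array([0,1]); k=np.arange(-wd,wd+.01,.25)
    for t in np.linspace(.05,.95,n):
        q=(a+(b-a)*t+k[:,None]*e).astype(np.float32)
        v=cv2.remap(img.astype(np.float32),q[:,:1],q[:,1:],cv2.INTER_LINEAR)[:,0]
        P.append(q[(A*np.gradient(v)).argmax()])
    X=ray(w,P,z)[:,:2]
    for _ in range(3):
        vx,vy,x0,y0=cv2.fitLine(X.astype(np.float32),cv2.DIST_HUBER,0,.0005,.001).ravel()
        r=(X-[x0,y0])@[-vy,vx]; X=X[abs(r)<max(2.5*np.median(abs(r)),.0003)]
    c=np.array([x0,y0])
    print(name,"hd %.2f"%np.degrees(np.arctan(vy/vx)),"pt",c.round(4),"rms %.2fmm n%d"%(r.std()*1e3,len(X)))
    return c
h=np.radians(9.4); d=np.array([np.cos(h),np.sin(h)]); n=np.array([-d[1],d[0]])
Rr=edge(1,(415,116),(401,270),.008,"plate y-50 top",g)
Rb=edge(-1,(414,116),(401,270),.008,"plate y-50 rb",rb)
Lf=edge(1,(536,115),(515,270),.008,"plate y+50 rb",rb)
Re=edge(-1,(416,115),(534,114),.008,"rear",rb,1)
print("lat",Rr@n,Rb@n,Lf@n,"rear s",Re@d)
m=(g[290:325,450:502]<30).astype(np.uint8)
nn,_,st,ce=cv2.connectedComponentsWithStats(m)
for i in range(1,nn):
    if st[i,4]>60: uv=ce[i]+[450,290]; X=ray(w,[uv],.058)[0,:2]; print("screw",uv,st[i],X,"lat",X@n,"s",X@d)
# held case, top face
zt=s["eef_pos"][2]+.001
a=edge(1,(279,245),(277,330),zt,"case left",g); b=edge(1,(361,245),(364,330),zt,"case right",g)
for q in ((279,240),(362,240)): print("case rear in tool",T.inv().apply(ray(w,[q],zt)[0]-s["eef_pos"]))
for e in(a,b): print("edge tool",T.inv().apply(np.r_[e,zt]-s["eef_pos"]))
E
python3 jig2.py
```

```text
plate y-50 top hd 9.77 pt [0.5154 0.1713] rms 0.14mm n29
plate y-50 rb hd 9.45 pt [0.5249 0.1731] rms 0.28mm n37
plate y+50 rb hd 11.28 pt [0.4979 0.2696] rms 0.70mm n28
rear hd -79.77 pt [0.445  0.2085] rms 0.15mm n33
lat 0.08482581796758999 0.08510192609596048 0.18465209047449144 rear s 0.4731183516732462
screw [460.56190476 315.02619048] [  0  10  34  25 420] [0.60160201 0.22373141] lat 0.1224699561771813 s 0.6300649429602302
screw [484.38554217 304.27710843] [29 10 14 12 83] [0.58843418 0.2397148 ] lat 0.14038936797169174 s 0.6196844336794715
case left hd 7.33 pt [0.5333 0.0779] rms 0.34mm n36
case right hd 12.90 pt [0.5303 0.1145] rms 0.28mm n23
case rear in tool [ 0.02349682 -0.01608976 -0.00099483]
case rear in tool [ 0.02353487  0.01821636 -0.00099304]
edge tool [ 0.00060428 -0.01639928 -0.0010007 ]
edge tool [-0.00238225  0.02023854 -0.00099956]
```

Emit:
step_arm --motion '[[[0, 0.4, 0.4, 0, 0, 0, -0.03], [0, 0.4, 0.6, 0, 0, 0, 0], [0, 0.35, 0.7, 0, 0, 0, 0], [0, 0.25, 0.6, 0, 0, 0, 0], [0, 0, 0.27, 0.3, 0, 0, 0], [0, 0, 0, 0.7, 0, 0, 0], [0, 0, 0, 0.7, 0, 0, 0], [0, 0, 0, 0.44, 0, 0, 0], [0, 0, 0, 0.1, 0, 0, 0], [0, 0, 0, 0, 0, 0, 0], [0, 0, 0, 0, 0, 0, 0]]]'

```text
clock: 9.32
eef_pos: [0.4417, 0.2093, 0.048]
orientation: [0.001, -0.083, 0.997, 0.0]
contact_force: [-0.2, -0.4, -4.9]
gripper_width: 0.0346
```

```bash
python3 - <<'E'
from h import *
p=shot("top","t3"); q=shot("scene","s3"); s=sensors.state(); M=rot(s["orientation"]).as_matrix()
print(s["clock"],s["eef_pos"],M[:,0].round(4).tolist(),s["contact_force"],s["torque"])
a=cv2.resize(p["pixels"][160:310,145:265],None,fx=3.75,fy=3.75,interpolation=cv2.INTER_CUBIC)
b=cv2.resize(q["pixels"][80:230,300:480],None,fx=1.94,fy=1.94,interpolation=cv2.INTER_CUBIC); b=cv2.copyMakeBorder(b,0,a.shape[0]-b.shape[0],0,0,cv2.BORDER_CONSTANT)
cv2.imwrite("pics/c3.png",np.clip(np.hstack([a,b])[:,:,::-1].astype(int)*2,0,255).astype(np.uint8))
E
```

```text
9.425 [0.44160573 0.20927109 0.04801562] [-0.9861, -0.1664, -0.0014] [-0.31597085 -0.16807025 -4.12138007] [-0.00397084  0.17129918 -0.05813253]
```

View pics/c3.png

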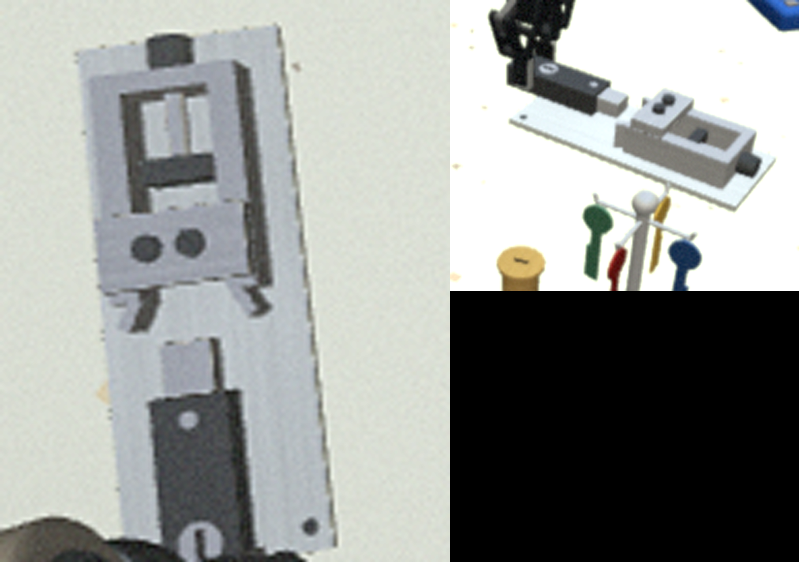

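The picture shows the deadbolt hovering just behind the mouth and in line with the channel. Its bolt top runs from crop (162,345) to (213,340), and its front screw is at (188,420). In the scene view it looks level and clear of the flares.

```bash
python3 - <<'E'
from h import *
p=snapshot("top"); g=p["pixels"].astype(float).mean(2)
c=lambda x,y:(145+(x+.5)/3.75-.5,160+(y+.5)/3.75-.5)
h=np.radians(9.55); d=np.array([np.cos(h),np.sin(h)]); n=np.array([-d[1],d[0]])
def show(nm,uv,z):
    X=ray(p,[c(*q) for q in uv],z)[:,:2]; print(nm,"s",(X@d).round(4),"lat",(X@n).round(4))
m=g[c(0,405)[1].__int__():int(c(0,435)[1]),int(c(170,0)[0]):int(c(205,0)[0])]
t=(m>45).astype(np.uint8); k,_,st,ce=cv2.connectedComponentsWithStats(t); print(st,ce)
show("screw",[(188,420)],.049); show("keyhole",[(201,541)],.049)
show("boltL,R",[(162,365),(214,365)],.045); show("bolt nose",[(162,345),(213,340)],.045)
show("caseL",[(149,405),(161,545)],.049);show("caseR",[(232,396),(246,540)],.049)
show("clamp screws",[(146,249),(190,243)],.058)
show("rail Lin,Rout",[(126,150),(246,150)],.039); show("rail Lout,Rin",[(96,150),(214,150)],.039)
show("stop",[(143,158),(213,155)],.032)
s=sensors.state(); print("tcp",s["eef_pos"][:2]@d,s["eef_pos"][:2]@n)
E
```

```text
[[ 0  0 10  8 55]
 [ 3  2  6  6 25]] [[3.96363636 2.92727273]
 [5.68       4.76      ]]
screw s [0.5434] lat [0.1345]
keyhole s [0.4884] lat [0.1341]
boltL,R s [0.57   0.5667] lat [0.1451 0.1214]
bolt nose s [0.5791 0.5782] lat [0.1442 0.1207]
caseL s [0.5526 0.4892] lat [0.1514 0.1521]
caseR s [0.5515 0.486 ] lat [0.1136 0.114 ]
clamp screws s [0.6234 0.6234] lat [0.143 0.123]
rail Lin,Rout s [0.6731 0.6656] lat [0.1539 0.098 ]
rail Lout,Rin s [0.6749 0.6676] lat [0.1679 0.1129]
stop s [0.6693 0.6663] lat [0.1486 0.1155]
tcp 0.47011845430918675 0.1331157449049558
```

The deadbolt's centreline at lateral 0.1333 and the channel's at 0.1331, from the same camera, agree within about 0.5 mm. I'll lower it.

Emit:
step_arm --motion '[[[0, 0, 0, 0.15, 0, 0, 0], [0, 0, 0, 0.09, 0, 0, 0], [0, 0, 0, 0, 0, 0, 0], [0, 0, 0, 0, 0, 0, 0]]]'

```text
clock: 9.98
eef_pos: [0.4411, 0.2091, 0.0352]
orientation: [-0.0, -0.084, 0.997, -0.0]
contact_force: [0.5, 0.1, -4.8]
gripper_width: 0.0347
```

Emit:
step_arm --motion '[[[0, 0, 0, 0.02, 0, 0, 0], [0, 0, 0, 0.02, 0, 0, 0], [0, 0, 0, 0, 0, 0, 0], [0, 0, 0, 0, 0, 0, 0]]]'

```text
clock: 10.48
eef_pos: [0.4411, 0.2091, 0.0333]
orientation: [-0.0, -0.083, 0.997, -0.0]
contact_force: [0.1, -0.1, -4.3]
gripper_width: 0.0344
```

Emit:
step_arm --motion '[[[0, 0, 0, 0.02, 0, 0, 0], [0, 0, 0, 0, 0, 0, 0], [0, 0, 0, 0, 0, 0, 0]]]'

```text
clock: 10.85
eef_pos: [0.4411, 0.2092, 0.0329]
orientation: [0.0, -0.084, 0.997, 0.0]
contact_force: [-3.3, -0.0, 13.0]
gripper_width: 0.0344
```

```bash
python3 -c "
from h import *
s=sensors.state();print(s['eef_pos'],s['contact_force'],s['torque'])"
```

```text
[0.44112643 0.20915295 0.03286334] [-3.34647844 -0.03849278 13.02313832] [-0.21573912  0.49877905 -0.02330557]
```

Emit:
step_arm --motion '[[[0.6, 0, 0, 0, 0, 0, 0], [0.6, 0, 0, 0, 0, 0, 0], [0.6, 0, 0, 0, 0, 0, 0], [0.6, 0, 0, 0, 0, 0, 0]]]'

```text
clock: 11.35
eef_pos: [0.4411, 0.2091, 0.0322]
orientation: [-0.0, -0.083, 0.997, -0.0]
contact_force: [-0.7, -0.6, 0.6]
gripper_width: 0.0511
```

Emit:
step_arm --motion '[[[0.4, 0, 0, 0, 0, 0, 0], [0.3, 0, 0, 0, 0, 0, 0], [0, 0, 0, 0, 0, 0, 0], [0, 0, 0, 0, 0, 0, 0], [0, 0, 0, 0, 0, 0, 0], [0, 0, 0, 0, 0, 0, 0]]]'

```text
clock: 12.1
eef_pos: [0.4411, 0.2091, 0.0326]
orientation: [0.0, -0.083, 0.997, 0.0]
contact_force: [-1.0, -0.9, 10.8]
gripper_width: 0.0341
```

```bash
python3 -c "
from h import *
s=sensors.state();print(s['eef_pos'],s['contact_force'],s['torque'])"
```

```text
[0.44111551 0.20913545 0.03260717] [-0.98556034 -0.89812335 10.8198922 ] [-0.15560437  0.25398806 -0.08926611]
```

Emit:
step_arm --motion '[[[0, 0, 0, -0.007, 0, 0, 0], [0, -0.1, 0, 0, 0, 0, 0], [0, -0.15, 0, 0, 0, 0, 0], [0, -0.15, 0, 0, 0, 0, 0], [0, -0.1, 0, 0, 0, 0, 0], [0, 0, 0, 0, 0, 0, 0], [0, 0, 0, 0, 0, 0, 0]]]'

```text
clock: 12.98
eef_pos: [0.4654, 0.2132, 0.0326]
orientation: [-0.0, -0.084, 0.997, -0.0]
contact_force: [-2.2, -1.8, 4.7]
gripper_width: 0.0348
```

Emit:
step_arm --motion '[[[0, -0.1, 0, 0, 0, 0, 0], [0, -0.1, 0, 0, 0, 0, 0], [0, -0.1, 0, 0, 0, 0, 0], [0, 0, 0, 0, 0, 0, 0]]]'

```text
clock: 13.48
eef_pos: [0.4802, 0.2157, 0.0326]
orientation: [-0.001, -0.084, 0.997, -0.0]
contact_force: [-2.8, -1.1, 6.4]
gripper_width: 0.0342
```

Emit:
step_arm --motion '[[[0, -0.1, 0, 0, 0, 0, 0], [0, -0.1, 0, 0, 0, 0, 0], [0, -0.1, 0, 0, 0, 0, 0], [0, -0.08, 0, 0, 0, 0, 0], [0, 0, 0, 0, 0, 0, 0]]]'

```text
clock: 14.1
eef_pos: [0.4988, 0.2188, 0.0326]
orientation: [-0.001, -0.083, 0.997, -0.0]
contact_force: [-3.2, -2.1, 6.0]
gripper_width: 0.0342
```

```bash
python3 - <<'E'
from h import *
p=shot("top","t4"); q=shot("scene","s4"); s=sensors.state(); M=rot(s["orientation"]).as_matrix()
print(s["clock"],s["eef_pos"],M[:,0].round(4).tolist(),s["contact_force"],s["torque"])
a=cv2.resize(p["pixels"][160:310,145:265],None,fx=3.75,fy=3.75,interpolation=cv2.INTER_CUBIC)
b=cv2.resize(q["pixels"][80:230,300:480],None,fx=1.94,fy=1.94,interpolation=cv2.INTER_CUBIC); b=cv2.copyMakeBorder(b,0,a.shape[0]-b.shape[0],0,0,cv2.BORDER_CONSTANT)
cv2.imwrite("pics/c4.png",np.clip(np.hstack([a,b])[:,:,::-1].astype(int)*2,0,255).astype(np.uint8))
E
```

```text
14.2 [0.49877843 0.21879328 0.03265256] [-0.9861, -0.1664, 0.0012] [-4.21289573 -1.06143901  7.25487408] [-0.19178696  0.51657011  0.01195213]
```

View pics/c4.png

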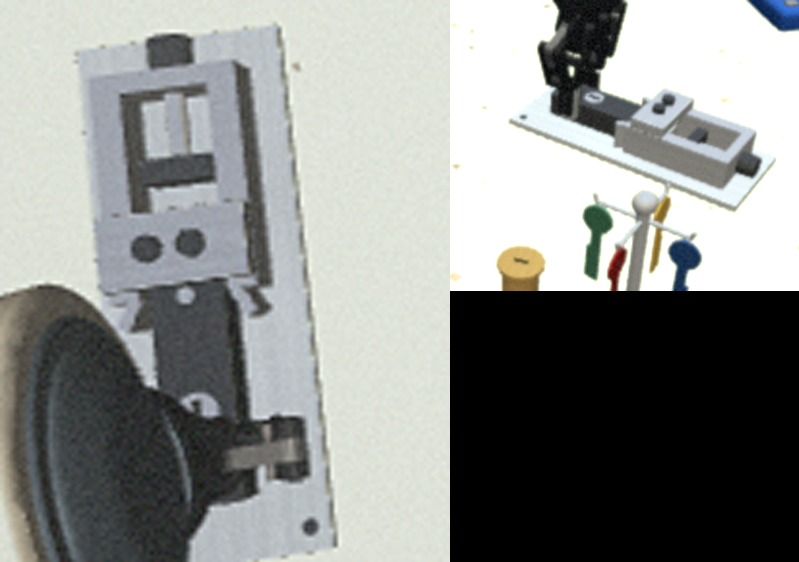

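The picture shows the bolt and the front of the case under the bridge between the rails, with the front screw at crop (186,294). The stop at (180,170) has not moved yet. I estimate about 19 mm left before the bolt touches.

Emit:
step_arm --motion '[[[0, -0.06, 0, 0, 0, 0, 0], [0, -0.08, 0, 0, 0, 0, 0], [0, -0.06, 0, 0, 0, 0, 0], [0, -0.04, 0, 0, 0, 0, 0], [0, -0.04, 0, 0, 0, 0, 0], [0, 0, 0, 0, 0, 0, 0]]]'

```text
clock: 14.95
eef_pos: [0.5121, 0.2211, 0.0326]
orientation: [-0.001, -0.084, 0.997, -0.0]
contact_force: [-5.5, -2.0, 8.2]
gripper_width: 0.0347
```

Emit:
step_arm --motion '[[[0, -0.02, 0, 0, 0, 0, 0], [0, -0.02, 0, 0, 0, 0, 0], [0, 0, 0, 0, 0, 0, 0]]]'

```text
clock: 15.32
eef_pos: [0.5139, 0.2213, 0.0326]
orientation: [-0.001, -0.084, 0.997, -0.0]
contact_force: [-8.5, -1.6, 10.8]
gripper_width: 0.0341
```

Emit:
step_arm --motion '[[[0, -0.02, 0, 0, 0, 0, 0], [0, -0.02, 0, 0, 0, 0, 0], [0, 0, 0, 0, 0, 0, 0]]]'

```text
clock: 15.7
eef_pos: [0.5158, 0.2217, 0.0326]
orientation: [-0.001, -0.084, 0.997, -0.0]
contact_force: [-6.7, -2.1, 9.6]
gripper_width: 0.0342
```

Emit:
step_arm --motion '[[[0, -0.02, 0, 0, 0, 0, 0], [0, -0.02, 0, 0, 0, 0, 0], [0, 0, 0, 0, 0, 0, 0]]]'

```text
clock: 16.08
eef_pos: [0.5178, 0.222, 0.0326]
orientation: [-0.001, -0.084, 0.997, -0.0]
contact_force: [-7.2, -1.6, 10.3]
gripper_width: 0.0343
```

Emit:
step_arm --motion '[[[0, 0, 0, -0.006, 0, 0, 0], [0, 0, 0, 0, 0, 0, 0], [0, 0, 0, 0, 0, 0, 0]]]'

```text
clock: 16.45
eef_pos: [0.5187, 0.2222, 0.0327]
orientation: [-0.0, -0.084, 0.997, -0.0]
contact_force: [-1.8, -0.0, -1.2]
gripper_width: 0.0343
```

```bash
cat > st.py <<'E'
from h import *
p=snapshot("top"); s=sensors.state(); d=np.array([np.cos(.1667),np.sin(.1667)])
F=np.array(s["contact_force"]); print(s["clock"],"pos",s["eef_pos"].round(4) if hasattr(s["eef_pos"],'round') else s["eef_pos"],"travel mm",((np.array(s["eef_pos"][:2])-[.4411,.2091])@d*1e3).round(2),"F along",(F[:2]@d).round(2),"lat",(F[1]*d[0]-F[0]*d[1]).round(2),"z",F[2].round(2),"T",np.round(s["torque"],3),s["gripper_width"])
# stop block front edge in top view: column profile along jig axis through the block
g=cv2.GaussianBlur(p["pixels"].astype(np.float32).mean(2),(0,0),.6); n=np.array([-d[1],d[0]])
out=[]
for lat in (.126,.129,.136,.139):
    S=np.arange(.640,.685,.00025); uv=proj(p,np.c_[S[:,None]*d+lat*n,np.full(len(S),.032)]).astype(np.float32)
    v=cv2.remap(g,uv[:,:1],uv[:,1:],cv2.INTER_LINEAR)[:,0]; gr=np.gradient(v); out.append((S[gr.argmin()].round(4),S[gr.argmax()].round(4)))
print("stop edges (front,back) s",out)
E
python3 st.py
```

```text
16.5 pos [0.5189 0.2222 0.0328] travel mm 78.91 F along -1.96 lat 0.39 z -3.44 T [-0.147  0.295 -0.008] 0.034275612271925306
stop edges (front,back) s [(np.float64(0.657), np.float64(0.6697)), (np.float64(0.6565), np.float64(0.6695)), (np.float64(0.6565), np.float64(0.6692)), (np.float64(0.6572), np.float64(0.6697))]
```

Emit:
step_arm --motion '[[[0, -0.02, 0, 0.002, 0, 0, 0], [0, -0.02, 0, 0, 0, 0, 0], [0, -0.02, 0, 0, 0, 0, 0], [0, 0, 0, 0, 0, 0, 0], [0, 0, 0, 0, 0, 0, 0]]]'

```text
clock: 17.12
eef_pos: [0.5216, 0.2227, 0.0327]
orientation: [-0.0, -0.083, 0.997, -0.0]
contact_force: [-4.9, -1.8, -1.7]
gripper_width: 0.0343
```

```bash
python3 st.py && sed 's/^p=snapshot("top")/p=snapshot("top"); p["pixels"]=cv2.imread("pics\/t3.png")/' st.py | python3 - | tail -1
```

```text
17.175 pos [0.5216 0.2227 0.0327] travel mm 81.62 F along -4.69 lat -0.4 z -1.33 T [-0.229  0.811  0.002] 0.0343843818824394
stop edges (front,back) s [(np.float64(0.66), np.float64(0.6717)), (np.float64(0.6595), np.float64(0.673)), (np.float64(0.6595), np.float64(0.6732)), (np.float64(0.6597), np.float64(0.6717))]
stop edges (front,back) s [(np.float64(0.6537), np.float64(0.668)), (np.float64(0.6537), np.float64(0.6695)), (np.float64(0.654), np.float64(0.6685)), (np.float64(0.6537), np.float64(0.6682))]
```

Emit:
step_arm --motion '[[[0, -0.02, 0, 0, 0, 0, 0], [0, -0.02, 0, 0, 0, 0, 0], [0, -0.02, 0, 0, 0, 0, 0], [0, -0.01, 0, 0, 0, 0, 0], [0, 0, 0, 0, 0, 0, 0], [0, 0, 0, 0, 0, 0, 0]]]'

```text
clock: 17.98
eef_pos: [0.5235, 0.223, 0.0326]
orientation: [-0.002, -0.084, 0.997, -0.0]
contact_force: [-11.9, -3.2, 6.5]
gripper_width: 0.0344
```

```bash
python3 st.py
```

```text
18.025 pos [0.5235 0.223  0.0326] travel mm 83.6 F along -13.13 lat 0.01 z 5.56 T [-0.327  1.9    0.023] 0.03429181032948056
stop edges (front,back) s [(np.float64(0.6617), np.float64(0.674)), (np.float64(0.6622), np.float64(0.675)), (np.float64(0.6612), np.float64(0.6742)), (np.float64(0.6617), np.float64(0.6745))]
```

Emit:
step_arm --motion '[[[0, 0, 0, -0.005, 0, 0, 0], [0, 0, 0, 0, 0, 0, 0], [0, 0, 0, 0, 0, 0, 0]]]'

```text
clock: 18.4
eef_pos: [0.5245, 0.2231, 0.0328]
orientation: [-0.001, -0.084, 0.997, -0.0]
contact_force: [-7.7, -0.3, -2.5]
gripper_width: 0.0342
```

```bash
python3 st.py
```

```text
18.45 pos [0.5245 0.2232 0.0328] travel mm 84.59 F along -7.39 lat 0.48 z -2.1 T [-0.142  1.06  -0.013] 0.034480928164230935
stop edges (front,back) s [(np.float64(0.663), np.float64(0.6762)), (np.float64(0.6622), np.float64(0.6767)), (np.float64(0.662), np.float64(0.676)), (np.float64(0.6625), np.float64(0.6752))]
```

Emit:
step_arm --motion '[[[0, -0.02, 0, -0.001, 0, 0, 0], [0, -0.02, 0, -0.001, 0, 0, 0], [0, -0.01, 0, -0.001, 0, 0, 0], [0, 0, 0, 0, 0, 0, 0], [0, 0, 0, 0, 0, 0, 0]]]'

```text
clock: 19.08
eef_pos: [0.5265, 0.2235, 0.0328]
orientation: [-0.001, -0.084, 0.997, -0.0]
contact_force: [-8.1, -1.4, -2.7]
gripper_width: 0.0341
```

```bash
python3 st.py
```

```text
19.125 pos [0.5265 0.2235 0.0328] travel mm 86.59 F along -8.42 lat 0.19 z -1.96 T [-0.253  1.324  0.031] 0.03433182937734051
stop edges (front,back) s [(np.float64(0.665), np.float64(0.6775)), (np.float64(0.6647), np.float64(0.6785)), (np.float64(0.6645), np.float64(0.6777)), (np.float64(0.6642), np.float64(0.677))]
```

Emit:
step_arm --motion '[[[0, -0.015, 0, -0.001, 0, 0, 0], [0, 0, 0, 0, 0, 0, 0], [0, 0, 0, 0, 0, 0, 0], [0, 0, 0, 0, 0, 0, 0]]]'

```text
clock: 19.62
eef_pos: [0.5271, 0.2236, 0.0328]
orientation: [-0.002, -0.084, 0.997, -0.0]
contact_force: [-9.6, -2.0, -1.9]
gripper_width: 0.0345
```

```bash
python3 st.py && python3 - <<'E'
from h import *
d=np.array([np.cos(.1667),np.sin(.1667)]);A=[]
for i in range(8):
    p=snapshot("top"); s=sensors.state(); A.append(np.r_[np.array(s["contact_force"])[:2]@d,s["contact_force"][2],(np.array(s["eef_pos"][:2])-[.4411,.2091])@d*1e3])
A=np.array(A);print(A.mean(0),A.std(0),A[-1])
q=snapshot("scene")
a=cv2.resize(p["pixels"][160:310,145:265],None,fx=3.75,fy=3.75,interpolation=cv2.INTER_CUBIC)
b=cv2.resize(q["pixels"][80:230,300:480],None,fx=1.94,fy=1.94,interpolation=cv2.INTER_CUBIC); b=cv2.copyMakeBorder(b,0,a.shape[0]-b.shape[0],0,0,cv2.BORDER_CONSTANT)
cv2.imwrite("pics/c5.png",np.clip(np.hstack([a,b])[:,:,::-1].astype(int)*2,0,255).astype(np.uint8))
E
```

```text
19.675 pos [0.5271 0.2236 0.0328] travel mm 87.21 F along -8.98 lat -1.18 z -2.0 T [-0.178  1.456  0.013] 0.03460613680966303
stop edges (front,back) s [(np.float64(0.6655), np.float64(0.6782)), (np.float64(0.6657), np.float64(0.6785)), (np.float64(0.6645), np.float64(0.6777)), (np.float64(0.6652), np.float64(0.6782))]
[-9.62833327 -1.74252304 87.1929506 ] [0.67676778 0.40541277 0.01657692] [-9.92805901 -2.31579878 87.22682043]
```

View pics/c5.png

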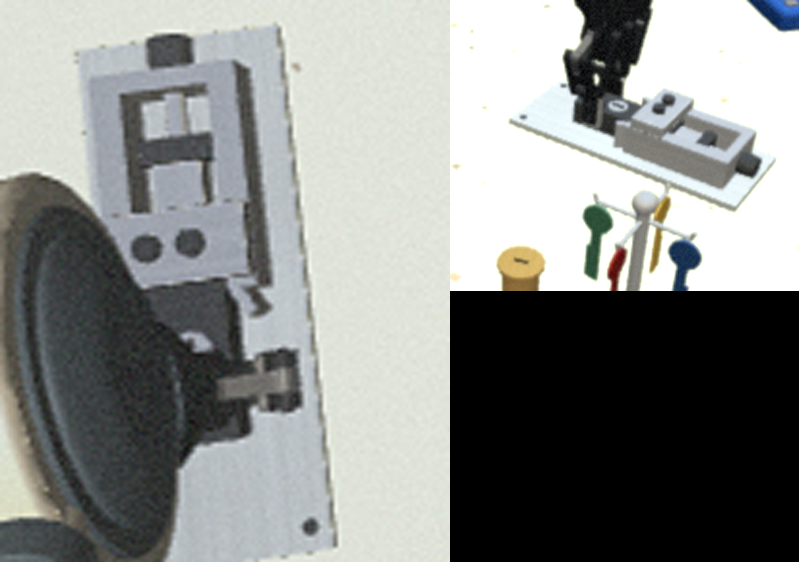

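The last picture shows the bolt under the bridge, in line and touching the stop. The stop block has moved up to about crop row 150. The push is a steady 9.6 N with the stop pressed in about 9.7 mm, so I'm handing the job in.

```bash
python3 -c "
from bench import close_job
print(close_job())"
```

```text
the job is handed in; nothing more can be done
None
```

The deadbolt is flat in the jig's channel under the bridge, held against the sprung stop with a push of about 10 N. I handed the job in at about 20 s with the grip still closed; no verdict was reported.

- **Sequence:** I gripped the deadbolt near its rear, carried it at height past the bystanders and lowered it onto the plate behind the mouth. I let go once so that it would settle flat, then regripped and slid it in, the last stretch in steps of 2 mm or less.
- **Push at the end:** the force along the jig averaged 9.6 N (spread 0.7 N). The stop's travel came to about 9.7 mm from the camera's back edge and about 10 mm from the arm's travel. The camera's front edge read about 1.5 mm more, but that edge is less reliable with the bolt against it.
- **Sideways and downward load:** sideways force was within about 1 N, and the deadbolt rests lightly on the plate with about 3 N.
- **Friction during the push:** the wrist reading rose to 13 N once, partly because the deadbolt was being pressed down on the plate. I raised the tool slightly and it dropped. The stop itself stayed below about 8 N at that point, and nothing rammed it.
- **Bystanders:** the planned path kept clear of all three. The final picture, a crop showing the cylinder and most of the display, shows both where they were. The paperweight was outside it, so I did not check it at the end.

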